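Chock the tin on the feed rack and draw its stop bolt

ROBOT

A 6-joint arm with a two-finger parallel gripper is mounted at the origin on a cart in front of the work surface, level with it; the furniture and walls round the work are solid. World frame = base frame: x ahead of the robot, y to its left, z up, the work surface at z = 0. Lengths are in mm, angles in rad, forces in N, time in s.
With the tool pointing down it reaches from about 300 to 875 mm from the base axis. Payload 6.4 kg.
Tool frame: the origin (TCP) lies on the mounting face of the last link; the fingertips stand 166 mm ahead of it and the grasp point (between the pads) lies 147 mm ahead of it; z points along the fingers, y is the direction in which the jaws open and shut (so a half turn about z gives the same grasp; the last joint's range is limited). The gripper opens to 88 mm and grips with 3 to 60 N. Pads are 18 mm wide; open, the fingers measure 123 mm over their backs; the gripper's body (75 mm by 187 mm) begins 45 mm behind the grasp point.
Start: joints at [-1.393, 0.181, 1.607, -0, 1.354, -0.206], TCP at [215.324, -533.177, 404.714] pointing down, gripper open.
Joint ranges: [-2.99, 2.99], [-0.89, 2.07], [0.3, 2.58], [-1.14, 4.28], [0, 2.63], [-3.12, 3.12]. Speed limits (rad/s): [2.57, 2.57, 3.01, 3.14, 3.14, 3.14].

INTERFACE

Orientations are given as a unit quaternion [w, x, y, z].
In Python, from station import r gives the robot as it stands.
- The arm moves only by the shell command python3 -m jog 'ROWS' [FORCE]. ROWS is JSON, a list of rows, each a list of 3 entries, a list of its own where there are three numbers: the shift along the tool's x, y, z in m, then the turn, a rotation vector about the tool's x, y, z in degrees, then the opening in per cent of the stroke, from 0 (shut) to 100 (fully open). A call has 1 to 20 rows; each row is the pose to reach, as a shift and turn from the pose measured when the call began, along the tool's axes at that moment; what a row does not reach only later rows make up. A row lasts 1/8 s, in which the tool goes at most 62.5 mm and 10.7 degrees, less where a joint would pass 70% of its speed; a pose out of reach is approached as far as the arm can. A call with a gripper value outside its range is refused whole. The fingers move at their own pace and stop on an object; FORCE is the grip in N (left out, the last holds). Time passes only in rows, so rows that repeat a pose let the fingers close. It gives the time, the measured TCP pose, the force and the opening at its end, in the units of the state.
- r.sense(): the state, without advancing time (a new reading comes with each control period).
- r.read_camera(name): name is "side" or "top"; returns the picture (420x560x3 uint8, blue, green, red); there is no depth.
- r.get_calibration(name): a dict with "K" (3x3 intrinsics, pixels), "position" and "attitude" of the camera in the world. Camera axes: x right, y up, looking along -z (the intrinsics and any distortion apply to the point x, -y, -z); pixel columns grow to the right and rows downward; lengths in mm; the calibration is good to about 2 mm. A picture is of the moment at which its call begins. get_calibration takes no time and is no camera call.
- r.hand_in(): hands the job in, once; it reports no verdict.
The state is a dict: "clock": time; "qpos": joint angles; "qd": joint speeds; "joint_efforts": joint torques, N m; "ee_pos": TCP position; "tool_rot": TCP orientation; "wrist_force": force on the tool from outside, world axes, zero at the start; "wrist_torque": the same for the moment, N m; "opening": opening from 0.0 (shut) to 1.0 (fully open).
Only numpy, scipy, OpenCV 4.12 (cv2) and the standard library are available. Lean on these libraries where they do the work, as an engineer would, in place of code of your own. Each camera call takes 0.05 s, during which the arm holds its last target.

TASK

Set the rubber chock nose-first on the sloping rack, centred and flat below the green tin, slide it up under the stop bolt and wedge it home with a firm push of about 12 N along the slope, without leaning down on it, so that the tin is jammed against the rack's back stop, but never squeeze the tin with more than 25 N. Let go of the chock, then draw the stop bolt fully out sideways by its red knob, so that the chock alone keeps the tin where it was. Leave the spare tin and the spice jar as they stand.

Things in the scene. Friction and masses are not known exactly. Their poses are not given: they have to be found in the camera images.
- deck: Sloping steel surface of the fixed tin rack, 225 x 150 mm. Origin on its surface below the middle of the tin, 42 mm above the worktop; +x runs up the slope (10 degrees, away from the robot), +y to the left across it, +z square to it. Surface from x = -165 (low edge) to +60 mm. Side cheeks 34 mm high at y = +-60 mm, from x = -53 to +47 mm. Bolt guide block at x = -46, y = -67 mm, 56 mm high.
- back_stop (a point): Foot of the rack's upright back stop plate, on its lower face, at x = +44, y = 0, z = 0 mm on the deck; the plate is fixed, 150 mm wide and 62 mm high.
- tin_center (a point): Centre of the green sealed food tin (diameter 84 mm, length 108 mm, 0.6 to 1.1 kg) lying across the rack with its axis along the deck's y. It leans down-slope on the bolt, with about 2 mm of play to the back stop.
- tin: The same green tin, same origin; its axis is its own y, it may be turned about it.
- chock: Loose rubber wedge chock, 97 mm long (its x), 36 wide (y), 26 high, 0.2 kg. Origin on the underside; +x points to the nose at x = +47 mm; the 45 degree wedge face runs from (x 47, z 2) up to (x 23, z 26); tail at x = -50. It starts flat on the worktop. Home against the tin its origin is near x = -66 mm on the deck. It slides on the deck under a few newtons and stays where left on the slope.
- chock_grip (a point): Middle of the chock's yellow grip block on its tail: 22 mm long along the chock's x, 30 mm wide along its y (grasp across this), from 26 to 57 mm above the underside. This point is 38 mm behind the chock's origin (x = -38 mm) and 43 mm above the underside. The tail below the block is a flat upright face 26 mm high that can be pushed. Chock on steel: friction about 0.8.
- bolt_knob (a point): Middle of the upright red knob of the stop bolt, 22 mm in diameter, gripped part about 26 mm tall, standing along the deck's z, its top 14 mm above this point. 70 mm above the deck surface, and at y = -110 mm, x = -46.5 mm on the deck when the bolt is shut.
- bolt (a joint): Slide of the stop bolt in m: 0 = fully across in front of the tin, 0.110 = fully drawn. Its 9 mm rod crosses at x = -46.5 mm on the deck, 42 mm above the surface, so 37 mm are free beneath it. It opens along the deck's -y (to the robot's right) against about 3 N of friction and stays where it is left.
- spare_tin: Blue tin standing upright on the worktop, left of the rack, 84 mm in diameter, 108 mm high, origin under its middle; to be left alone.
- spice: Spice jar with a red cap, 45 mm in diameter, 106 mm high, origin under its middle, right of the rack; to be left alone.
Things that resemble listed ones, but are neither listed nor needed, are in the scene too. Leave any orange or white look-alike of the chock alone.

How it is judged (in metres and radians):
On the way, in this order (a step that is already met when the one before it is completed fails the run):
1. the chock lies flat, straight (10 degrees) and central (15 mm) on the deck, nose up, below the tin, pressed against the tin with more than 4 N for 0.2 s, while the bolt is still across (contact force between chock and tin above 4 N and value of joint bolt below 0.02 m and y of chock in the frame of deck between -0.015 and 0.015 m and angle between the x axis of chock and the x axis of deck, either way round below 0.17 rad and z of chock in the frame of deck below 0.006 m and x of chock_grip in the frame of deck below -0.085 m), for 0.2 s.
2. the robot has let go of the chock, which still touches the tin, before the bolt is drawn (contact force between the fingers and chock below 0.05 N and contact force between chock and tin above 0.05 N and value of joint bolt below 0.02 m), for 0.1 s.
3. the bolt is drawn out more than 75 mm (value of joint bolt above 0.075 m), for 0.1 s.
At the end, for the whole second after the job is handed in: The bolt is drawn more than 75 mm, the tin is at rest within 8 mm of where it lay and leans on the chock, and the chock lies flat on the deck, straight within 10 degrees and within 15 mm of the deck's centre line (value of joint bolt above 0.075 m and contact force between chock and tin above 0.2 N and distance of tin_center from where it was at the start of the episode below 0.008 m and linear speed of each of tin, chock below 0.01 m/s and y of chock in the frame of deck between -0.015 and 0.015 m and angle between the x axis of chock and the x axis of deck, either way round below 0.17 rad and z of chock in the frame of deck below 0.006 m and x of chock_grip in the frame of deck below -0.085 m); the robot touches nothing.
It fails at once if the chock squeezes the tin with more than 25 N (contact force between chock and tin above 25 N).
It fails at once if the tin rolls or is shoved more than 15 mm (distance of tin_center from where it was at the start of the episode above 0.015 m).
It fails at once if the spare tin is moved 20 mm or tipped (distance of spare_tin from where it was at the start of the episode above 0.02 m or angle between spare_tin's own z axis and vertical above 0.3 rad).
It fails at once if the spice jar is moved 20 mm or tipped (distance of spice from where it was at the start of the episode above 0.02 m or angle between spice's own z axis and vertical above 0.3 rad).
It also fails if it takes over 72 s, if anything falls off the work surface, if the arm or the gripper's body presses on something with over 40 N, if the wrist force passes 120 N, or if a joint passes its speed limit or range.

## Working session

There is one attempt and no reset: what is moved stays moved. The work goes in short steps, Python scripts to look and compute and a shell command to move; the robot and the scene stay as the last step left them, time stands still between calls to the robot, and variables do not carry over. Pictures are saved under pics/ and viewed, and the job is handed in when it is done.

```bash
mkdir -p pics; ls; python3 - <<'E'
from station import r
import cv2
print(r.sense())
for n in("side","top"):
    cv2.imwrite(f"pics/{n}0.png",r.read_camera(n)); print(r.get_calibration(n))
E
```

```text
pics
{'clock': 0.0, 'qpos': array([-1.39332432e+00,  1.81501141e-01,  1.60796114e+00,  3.18530633e-05,
        1.35378570e+00, -2.06293842e-01]), 'qd': array([ 0.00236541,  0.00169698, -0.0016137 ,  0.0018282 , -0.00109668,
        0.00013537]), 'joint_efforts': array([ 1.01814279e-03, -4.33865762e+01, -3.41844928e+01,  7.02449447e-02,
        3.85199371e-02, -1.49135039e-04]), 'ee_pos': array([ 215.26927297, -532.92485019,  403.85498732]), 'tool_rot': array([-8.27353166e-04,  9.81647207e-01,  1.90704155e-01,  2.74754961e-05]), 'wrist_force': array([-0.74464183,  0.26662174,  0.11381465]), 'wrist_torque': array([0.00440785, 0.08733173, 0.01915956]), 'opening': 0.9995902395207518}
{'K': array([[465.34957354,   0.        , 283.31646285],
       [  0.        , 465.34957354, 212.78868057],
       [  0.        ,   0.        ,   1.        ]]), 'position': array([ 132.94250469, 1219.80074128,  785.49791732]), 'attitude': array([-0.1280148 , -0.08835356,  0.49437075,  0.85522127])}
{'K': array([[503.04321012,   0.        , 269.71555675],
       [  0.        , 503.04321012, 210.12716771],
       [  0.        ,   0.        ,   1.        ]]), 'position': array([ 429.42281609,   18.99067272, 1636.1869697 ]), 'attitude': array([-0.70276288, -0.02667103,  0.02141886,  0.71060131])}
```

View pics/side0.png

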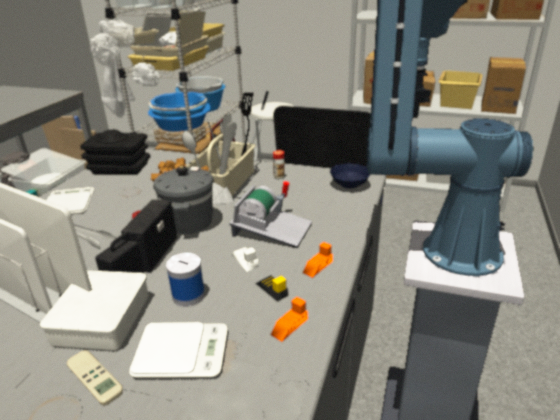

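View pics/top0.png

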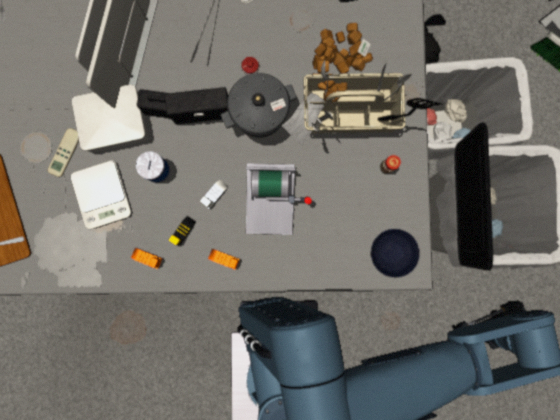

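Side: black chock with a yellow block near (272,286), green tin at (262,205), red knob at (285,187). Top: chock at (182,231), tin at (269,183), knob at (309,201). Zooming in next.

```bash
cat > h.py <<'E'
import numpy as np, cv2
from scipy.spatial.transform import Rotation as R
from station import r
def cam(n):
    c=r.get_calibration(n); q=c['attitude']
    return c['K'],np.array(c['position']),R.from_quat([q[1],q[2],q[3],q[0]]).as_matrix()
def proj(n,P):
    K,p,A=cam(n); v=(np.atleast_2d(P)-p)@A; v=v*[1,-1,-1]; u=v@K.T; return u[:,:2]/u[:,2:]
def ray(n,uv):
    K,p,A=cam(n); d=np.linalg.solve(K,[uv[0],uv[1],1.])*[1,-1,-1]; d=A@d; return p,d/np.linalg.norm(d)
def onz(n,uv,z):
    p,d=ray(n,uv); return p+d*(z-p[2])/d[2]
def tri(a,b):
    p,d=ray('side',a);q,e=ray('top',b)
    s,t=np.linalg.lstsq(np.c_[d,-e],q-p,rcond=None)[0]
    return (p+s*d+q+t*e)/2,np.linalg.norm(p+s*d-q-t*e)
def blobs(im,lo,hi,box=None,amin=8):
    h=cv2.cvtColor(im,cv2.COLOR_BGR2HSV); m=cv2.inRange(h,lo,hi)
    if box: k=np.zeros_like(m);k[box[1]:box[3],box[0]:box[2]]=1;m=m*k
    n,l,s,c=cv2.connectedComponentsWithStats(m)
    return [(c[i].round(1),s[i].tolist(),l==i) for i in range(1,n) if s[i][4]>=amin]
def crop(im,b,f,name):
    cv2.imwrite(name,cv2.resize(im[b[1]:b[3],b[0]:b[2]],None,fx=f,fy=f,interpolation=cv2.INTER_CUBIC))
E
python3 - <<'E'
from h import *
s=cv2.imread('pics/side0.png');t=cv2.imread('pics/top0.png')
crop(s,(225,175,325,305),4.5,'pics/s1.png');crop(t,(160,150,330,255),4.5,'pics/t1.png')
for n,im in(('side',s),('top',t)):
    b=(225,175,325,305) if n=='side' else (160,150,330,255)
    for c,lo,hi in(('yel',(22,120,120),(35,255,255)),('red',(0,150,120),(6,255,255)),('grn',(60,80,30),(90,255,255))):
        print(n,c,[(x[0],x[1]) for x in blobs(im,lo,hi,b)])
E
```

```text
side yel [(array([278.5, 283.1]), [271, 276, 15, 16, 182])]
side red [(array([285. , 186.9]), [283, 182, 6, 12, 54])]
side grn [(array([262.5, 197.5]), [248, 190, 26, 22, 261])]
top yel [(array([173.7, 239.5]), [169, 235, 11, 10, 73])]
top red [(array([307.4, 200. ]), [304, 197, 8, 7, 45])]
top grn [(array([269.5, 183.2]), [259, 171, 22, 26, 547])]
```

```bash
python3 - <<'E'
from h import *
E
ls pics
```

```text
s1.png
side0.png
t1.png
top0.png
```

View pics/s1.png

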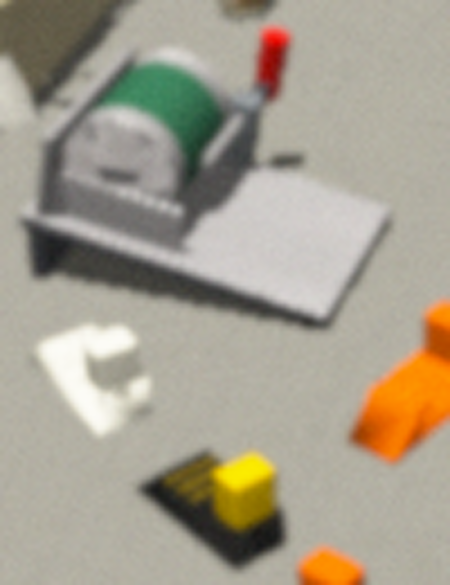

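View pics/t1.png

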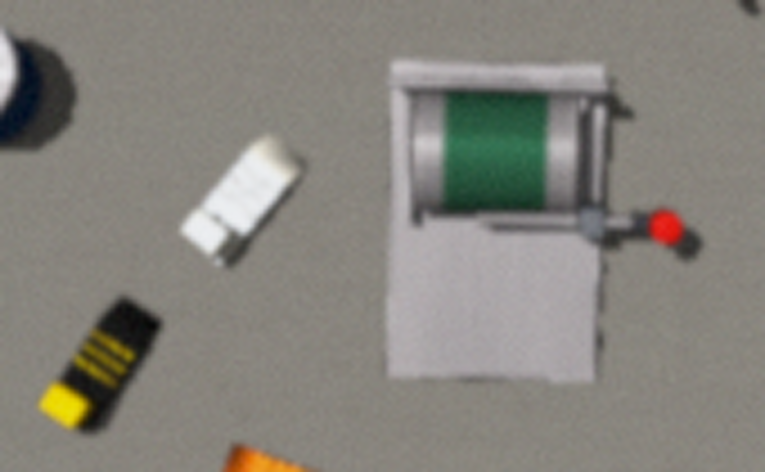

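The side crop shows the rack with its low-left deck corner at about (297,247) in full-image pixels. The black chock has its nose at (256,283) and its tail at (278,301). In the top crop the deck's low corners are (246,234) and (292,235). The chock nose corners are (187,216) and (196,222). I'll fit planar poses to these corner points.

```bash
python3 - <<'E'
from h import *
from scipy.optimize import least_squares
f=4.5
S=lambda u,v:(u/f+225-.4,v/f+175-.4)
T=lambda u,v:(u/f+160-.4,v/f+150-.4)
def deckR(yaw): return R.from_euler('zy',[yaw,-10],degrees=True).as_matrix()
D=[('top',T(387,380),(-165,75,0)),('top',T(594,381),(-165,-75,0)),('side',S(325,322),(-165,75,0)),('side',S(390,208),(-165,-75,0)),('side',S(24,206),(60,75,0)),
('side',(285,186.9),(-46.5,-110,71)),('top',(307.4,200),(-46.5,-110,82)),('top',(269.5,183.2),(0,0,40))]
def fd(p,full=0):
    e=[]
    for n,uv,P in D: e.append(proj(n,deckR(p[2])@P+[p[0],p[1],42])[0]-uv)
    return np.ravel(e)
o=least_squares(fd,[500,20,0],x_scale=[100,100,10],loss='soft_l1');print('deck',o.x,fd(o.x).reshape(-1,2).round(1).tolist())
C=[('top',T(120,296),(47,18,2)),('top',T(161,323),(47,-18,2)),('top',T(38,406),(-49,15,57)),('top',T(74,432),(-49,-15,57)),
('side',S(140,488),(47,18,0)),('side',S(210,449),(47,-18,2)),('side',S(238,567),(-50,18,0)),('side',S(285,540),(-50,-18,0)),]
def fc(p): return np.ravel([proj(n,R.from_euler('z',p[2],degrees=True).as_matrix()@P+[p[0],p[1],0])[0]-uv for n,uv,P in C])
o2=least_squares(fc,[400,250,-35],x_scale=[100,100,10],loss='soft_l1');print('chock',o2.x,fc(o2.x).reshape(-1,2).round(1).tolist())
print('tri knob',tri((285,186.9),(307.4,200)))
print('yel top',onz('top',(173.7,239.5),54), 'yel side',onz('side',(278.5,283.1),45))
Rm=R.from_euler('z',o2.x[2],degrees=True).as_matrix()
print('grip',Rm@[-38,0,43]+[o2.x[0],o2.x[1],0])
E
```

```text
deck [626.1137      27.83166033  -2.42756771] [[-0.2, -1.0], [0.3, 0.2], [0.3, -1.6], [0.7, -0.3], [-0.8, 1.2], [-0.1, -0.3], [-1.6, 0.4], [0.6, 0.0]]
chock [478.58355406 310.19936946 -34.35554317] [[1.2, -0.3], [1.3, -0.1], [0.0, 0.2], [-0.1, -0.2], [0.2, -0.2], [-4.6, 2.7], [0.1, 0.6], [0.7, 0.8]]
tri knob (array([564.54073312, -85.85673993,  98.91468632]), np.float64(1.0808702667669166))
yel top [448.12863645 333.10710651  54.        ] yel side [449.30358245 336.28174485  45.        ]
grip [447.21259257 331.64378076  43.        ]
```

```bash
python3 - <<'E'
from h import *
t=cv2.imread('pics/top0.png')
m=blobs(t,(60,80,30),(90,255,255),(160,150,330,255))[0][2]
# edges of green band
def line(pts):
    vx,vy,x0,y0=cv2.fitLine(np.float32(pts),cv2.DIST_L2,0,.01,.01).ravel();return (x0,y0),(vx,vy)
rows=range(173,195)
for nm,f in(('L',min),('R',max)):
    pts=[(f(np.where(m[y])[0]),y) for y in rows]
    (x0,y0),(vx,vy)=line(pts)
    a=[onz('top',(x0+vx/vy*(y-y0),y),84) for y in (175,192)]
    d=a[0]-a[1];print(nm,a[0],a[1],np.degrees(np.arctan2(d[1],d[0])))
# deck left & right edges by brightness gradient
g=cv2.GaussianBlur(cv2.cvtColor(t,cv2.COLOR_BGR2GRAY),(3,3),0).astype(float)
for nm,c,sg in(('left',246,1),('right',293,-1)):
    pts=[]
    for y in range(206,232):
        w=np.diff(g[y,c-6:c+7])*sg;i=w.argmax();
        den=w[max(i-1,0):i+2];pts.append((c-6+max(i-1,0)+.5+(np.arange(len(den))*den).sum()/den.sum(),y))
    (x0,y0),(vx,vy)=line(pts)
    def onDeck(uv): # plane approx
        P=onz('top',uv,20)
        for _ in range(5): P=onz('top',uv,42+(P[0]-626)*np.tan(np.radians(10)))
        return P
    a=[onDeck((x0+vx/vy*(y-y0),y)) for y in (207,231)]
    d=a[0]-a[1];print(nm,a[0],a[1],np.degrees(np.arctan2(d[1],d[0])))
b=[onz('top',x,106) for x in [(393,163)]];print('spice',b)
E
```

```text
L [645.01932473  60.46107326  84.        ] [591.95558279  63.05117802  84.        ] -2.7944576949924507
R [644.2614325  -3.1846719  84.       ] [591.19206481  -2.53639157  84.        ] -0.6998741684614841
left [549.93726552 107.53606049  28.58808769] [473.40725819 109.07052137  15.09378256] -1.148652102904257
right [548.25097697 -42.23318823  28.29074952] [471.79659552 -37.58732569  14.80977927] -3.477386066276118
spice [array([ 674.10634189, -349.33394938,  106.        ])]
```

```bash
cat >> h.py <<'E'
def plan(pos,Rt):
    s=r.sense();q=s['tool_rot'];A=R.from_quat([q[1],q[2],q[3],q[0]])
    sh=A.inv().apply(np.array(pos)-s['ee_pos'])/1000;rv=(A.inv()*Rt).as_rotvec(degrees=True)
    return sh.round(4),rv.round(2)
def toolR(yaw,pitch=0): # tool pointing down, tool x at world yaw; 
    return R.from_matrix(np.c_[[np.cos(np.radians(yaw)),np.sin(np.radians(yaw)),0],[np.sin(np.radians(yaw)),-np.cos(np.radians(yaw)),0],[0,0,-1]])
E
python3 - <<'E'
from h import *
print(plan((447.5,332.3,300),toolR(145.65)), plan((447.5,332.3,195),toolR(145.65)))
E
```

```text
(array([ 0.5393, -0.7152,  0.1051]), array([-3.0000e-02, -1.0000e-01, -1.2366e+02])) (array([ 0.5393, -0.715 ,  0.2101]), array([-3.0000e-02, -1.0000e-01, -1.2366e+02]))
```

```bash
python3 -m jog '[[[0.036,-0.048,0],[0,0,-8],100],[[0.072,-0.095,0],[0,0,-16],100],[[0.108,-0.143,0],[0,0,-25],100],[[0.144,-0.191,0],[0,0,-33],100],[[0.18,-0.238,0],[0,0,-41],100],[[0.216,-0.286,0.01],[0,0,-49],100],[[0.252,-0.334,0.02],[0,0,-58],100],[[0.288,-0.381,0.03],[0,0,-66],100],[[0.324,-0.429,0.04],[0,0,-74],100],[[0.36,-0.477,0.05],[0,0,-82],100],[[0.396,-0.524,0.06],[0,0,-91],100],[[0.432,-0.572,0.07],[0,0,-99],100],[[0.468,-0.62,0.08],[0,0,-107],100],[[0.504,-0.667,0.09],[0,0,-115],100],[[0.539,-0.715,0.105],[0,0,-123.7],100],[[0.539,-0.715,0.105],[0,0,-123.7],100],[[0.539,-0.715,0.105],[0,0,-123.7],100],[[0.539,-0.715,0.105],[0,0,-123.7],100]]' 40; python3 - <<'E'
from h import *
print(plan((447.5,332.3,195),toolR(145.65)),r.sense()['qpos'].round(2))
s=r.read_camera('side');cv2.imwrite('pics/s2.png',cv2.resize(s[150:360,200:400],None,fx=3.5/1.3,fy=3.5/1.3))
E
```

```text
clock: 2.35
ee_pos: [447.3, 330.9, 300.8]
tool_rot: [-0.0, 0.296, 0.955, 0.001]
wrist_force: [0.1, -0.6, -0.2]
opening: 1.003
(array([0.0006, 0.0011, 0.1058]), array([ 0.09, -0.03, -0.07])) [ 0.42  0.26  1.74  0.    1.14 -0.55]
```

View pics/s2.png

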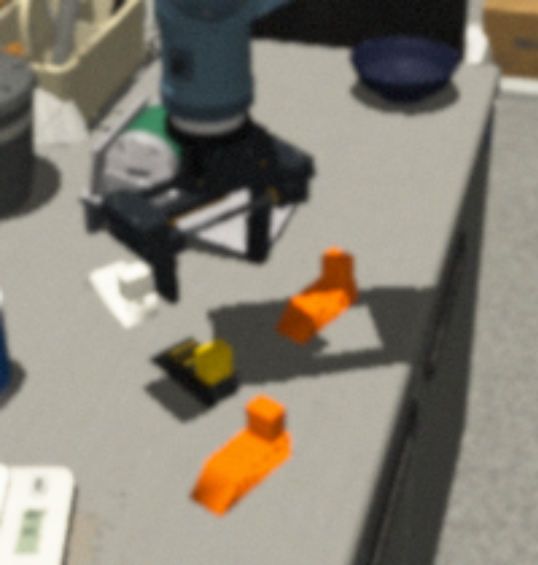

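The gripper hovers over the black chock at about (210,370) in the crop. The orange and white look-alikes are clear of the fingers' path. Descending.

```bash
python3 -m jog '[[[0.0006,0.001,0.05],[0,0,0],100],[[0.0006,0.001,0.09],[0,0,0],100],[[0.0006,0.001,0.106],[0,0,0],100],[[0.0006,0.001,0.106],[0,0,0],100],[[0.0006,0.001,0.106],[0,0,0],100]]' 
python3 - <<'E'
from h import *
s=r.read_camera('side');t=r.read_camera('top')
a=cv2.resize(s[230:330,230:330],(500,500));cv2.imwrite('pics/s3.png',a)
print(blobs(s,(22,120,80),(35,255,255),(225,175,325,305))[0][:2], plan((447.5,332.3,195),toolR(145.65)))
E
```

```text
clock: 3.02
ee_pos: [448.6, 332.4, 196.8]
tool_rot: [0.001, 0.296, 0.955, 0.002]
wrist_force: [0.4, -0.0, 0.6]
opening: 1.004
(array([278.3, 283.3]), [267, 275, 20, 18, 216]) (array([ 0.0006, -0.0008,  0.0018]), array([ 0.27,  0.07, -0.08]))
```

View pics/s3.png

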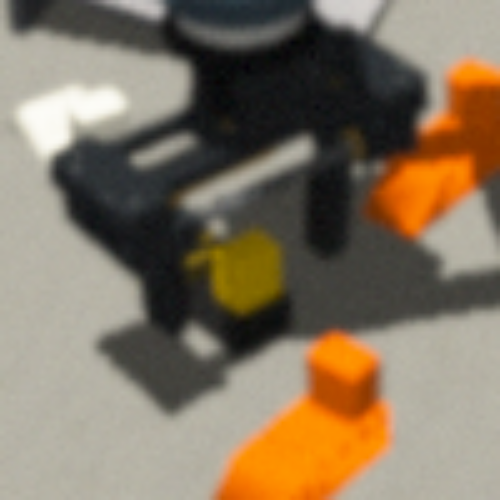

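The fingers straddle the yellow block, seen at (245,270) in the crop. Closing.

```bash
python3 -m jog '[[[0,0,0.001],[0,0,0],30],[[0,0,0.001],[0,0,0],20],[[0,0,0.001],[0,0,0],20],[[0,0,0.001],[0,0,0],20],[[0,0,0.001],[0,0,0],20],[[0,0,0.001],[0,0,0],20],[[0,0,0.001],[0,0,0],20],[[0,0,0.001],[0,0,0],20]]' 45
python3 -m jog '[[[0,0,-0.05],[0,0,0],20],[[0,0,-0.1],[0,0,0],20],[[0,0,-0.13],[0,0,0],20],[[0,0,-0.13],[0,0,0],20],[[0,0,-0.13],[0,0,0],20]]'
python3 - <<'E'
from h import *
s=r.read_camera('side');t=r.read_camera('top')
a=cv2.resize(s[200:320,215:335],(590,590));cv2.imwrite('pics/s4.png',a)
E
```

```text
clock: 4.12
ee_pos: [448.5, 332.6, 195.8]
tool_rot: [0.001, 0.296, 0.955, 0.002]
wrist_force: [-0.5, -0.3, -1.2]
opening: 0.337
clock: 4.75
ee_pos: [447.3, 331.8, 324.0]
tool_rot: [0.0, 0.296, 0.955, 0.001]
wrist_force: [-0.0, -0.1, -2.1]
opening: 0.336
```

View pics/s4.png

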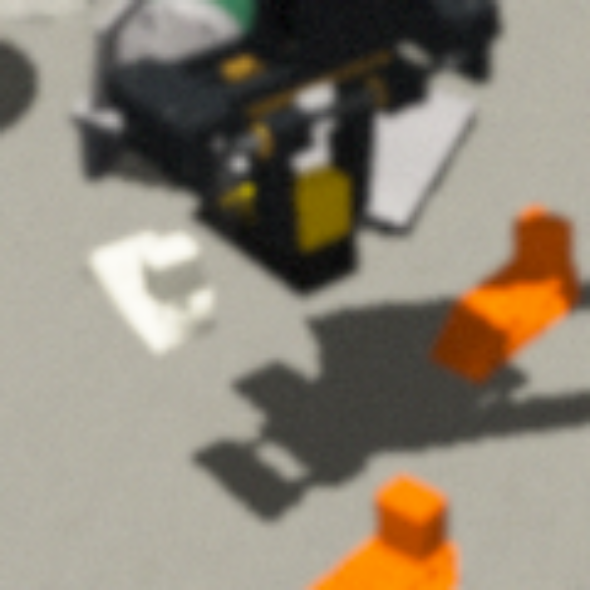

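```bash
cat >> h.py <<'E'
DO=np.array([626,28.8,42.]);DR=R.from_euler('zy',[-2.35,-10],degrees=True)
FL=R.from_matrix(np.diag([-1.,1,-1]))
def deckplan(xg,y,zg,yaw=0): # grasp point in deck frame, tool aligned (tool x = -deck x)
    P=DO+DR.apply([xg,y,zg+147]); return plan(P,DR*R.from_euler('z',yaw,degrees=True)*FL)
def gp(): # grasp point now in deck frame
    s=r.sense();q=s['tool_rot'];A=R.from_quat([q[1],q[2],q[3],q[0]])
    g=s['ee_pos']+A.apply([0,0,147]); e=(DR.inv()*A*FL.inv()).as_rotvec(degrees=True)
    return DR.inv().apply(g-DO).round(1),e.round(2),'Fdeck',DR.inv().apply(s['wrist_force']).round(2)
E
python3 - <<'E'
from h import *
print(deckplan(-150,0,48.8+50))
E
```

```text
(array([-0.1584, -0.2514,  0.0649]), array([ -3.11,  -9.64, -32.02]))
```

```bash
python3 -m jog '[[[-0.026,-0.042,0],[-0.5,-1.6,-5.3],20],[[-0.053,-0.084,0],[-1,-3.2,-10.7],20],[[-0.079,-0.126,0],[-1.5,-4.8,-16],20],[[-0.106,-0.168,0.02],[-2,-6.4,-21.3],20],[[-0.132,-0.21,0.04],[-2.6,-8,-26.7],20],[[-0.1584,-0.2514,0.0649],[-3.11,-9.64,-32.02],20],[[-0.1584,-0.2514,0.0649],[-3.11,-9.64,-32.02],20],[[-0.1584,-0.2514,0.0649],[-3.11,-9.64,-32.02],20]]'
python3 - <<'E'
from h import *
print(gp(),deckplan(-150,0,48.8+3))
s=r.read_camera('side');t=r.read_camera('top')
cv2.imwrite('pics/s5.png',cv2.resize(s[160:270,215:345],None,fx=4.5,fy=4.5))
cv2.imwrite('pics/t5.png',cv2.resize(t[150:260,220:340],None,fx=4.5,fy=4.5))
E
```

```text
clock: 5.85
ee_pos: [435.4, 35.1, 257.4]
tool_rot: [0.086, 0.022, 0.996, 0.002]
wrist_force: [-0.7, -0.1, -2.0]
opening: 0.336
(array([-150.7,    0.2,   98.2]), array([ 0.02,  0.12, -0.13]), 'Fdeck', array([-1.04, -0.11, -1.89])) (array([-0.0005, -0.0001,  0.0464]), array([ 0.02, -0.12, -0.13]))
```

View pics/s5.png

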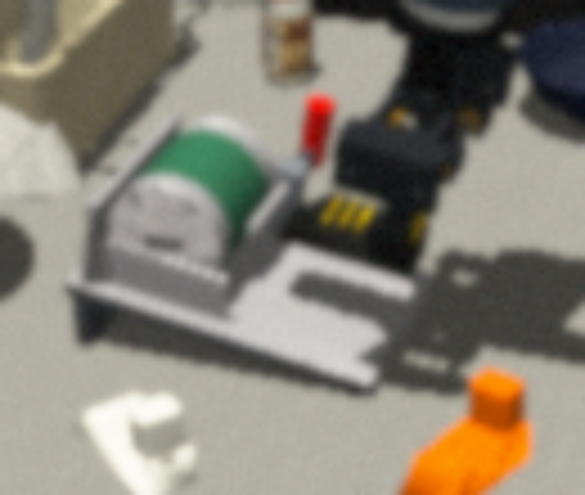

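View pics/t5.png

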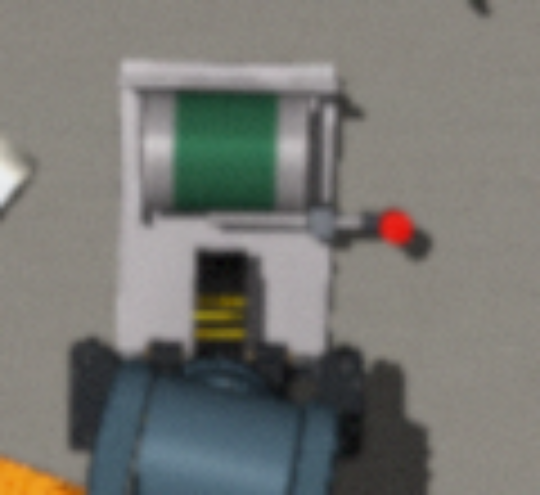

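The chock is over the deck, nose up-slope, and centred to about 2 mm: nose at 222 against tin centre 225 in the top crop. Lowering it.

```bash
python3 -m jog '[[[0,0,0.02],[0,0,0],20],[[0,0,0.036],[0,0,0],20],[[0,0,0.044],[0,0,0],20],[[0,0,0.046],[0,0,0],20],[[0,0,0.046],[0,0,0],20]]'
python3 -c "
from h import *
print(gp())"
python3 -m jog '[[[0,0,0.0015],[0,0,0],20],[[0,0,0.0015],[0,0,0],20]]'
python3 -c "
from h import *
print(gp())"
```

```text
clock: 6.58
ee_pos: [444.0, 36.3, 213.2]
tool_rot: [0.087, 0.02, 0.996, 0.002]
wrist_force: [-0.1, -0.6, -1.0]
opening: 0.335
(array([-149.6,    1.4,   53.2]), array([ 0.02, -0.02,  0.08]), 'Fdeck', array([-0.26, -0.61, -0.99]))
clock: 6.82
ee_pos: [444.4, 36.2, 212.1]
tool_rot: [0.088, 0.02, 0.996, 0.002]
wrist_force: [0.6, -0.5, -0.9]
opening: 0.334
(array([-149.3,    1.4,   52. ]), array([ 0.02, -0.05,  0.08]), 'Fdeck', array([ 0.43, -0.47, -1.  ]))
```

```bash
for i in 1 2 ; do python3 -m jog '[[[0,0,0.001],[0,0,0],20],[[0,0,0.001],[0,0,0],20]]' >/dev/null
python3 -c "
from h import *
print(gp())"; done
```

```text
(array([-149.2,    1.3,   51.1]), array([ 0.01, -0.06,  0.07]), 'Fdeck', array([-0.22,  0.19, -2.17]))
(array([-149.4,    1.3,   50. ]), array([ 0.02, -0.05,  0.06]), 'Fdeck', array([-0.06,  0.03, -2.49]))
```

```bash
for i in 1 2 ; do python3 -m jog '[[[0,0,0.0007],[0,0,0],20],[[0,0,0.0007],[0,0,0],20]]' >/dev/null
python3 -c "
from h import *
print(gp())"; done
```

```text
(array([-149.5,    1.3,   49.2]), array([ 0.02, -0.04,  0.06]), 'Fdeck', array([-0.38,  1.16, -2.12]))
(array([-149.4,    1.3,   48.6]), array([ 0.02, -0.04,  0.07]), 'Fdeck', array([-1.15, -0.18,  0.86]))
```

```bash
python3 -m jog '[[[-0.004,0.001,-0.0003],[0,0,0],20],[[-0.010,0.001,-0.0003],[0,0,0],20],[[-0.016,0.001,-0.0003],[0,0,0],20],[[-0.022,0.001,-0.0003],[0,0,0],20],[[-0.028,0.001,-0.0003],[0,0,0],20],[[-0.034,0.001,-0.0003],[0,0,0],20],[[-0.036,0.001,-0.0003],[0,0,0],20],[[-0.036,0.001,-0.0003],[0,0,0],20],[[-0.036,0.001,-0.0003],[0,0,0],20]]'
python3 - <<'E'
from h import *
print(gp())
s=r.read_camera('side');t=r.read_camera('top')
cv2.imwrite('pics/s6.png',cv2.resize(s[160:270,215:345],None,fx=4.5,fy=4.5))
cv2.imwrite('pics/t6.png',cv2.resize(t[150:260,220:340],None,fx=4.5,fy=4.5))
print(gp())
E
```

```text
clock: 8.95
ee_pos: [480.2, 35.8, 215.1]
tool_rot: [0.087, 0.02, 0.996, 0.002]
wrist_force: [1.1, 0.6, -1.6]
opening: 0.338
(array([-113.7,    2.4,   48.8]), array([ 0.02, -0.01,  0.07]), 'Fdeck', array([ 0.77,  0.67, -1.78]))
(array([-113.7,    2.4,   48.8]), array([ 0.02, -0.02,  0.07]), 'Fdeck', array([-0.63,  0.26, -1.68]))
```

View pics/s6.png

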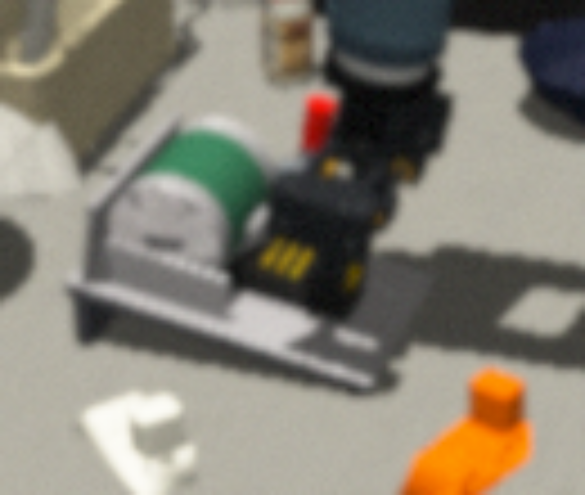

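View pics/t6.png

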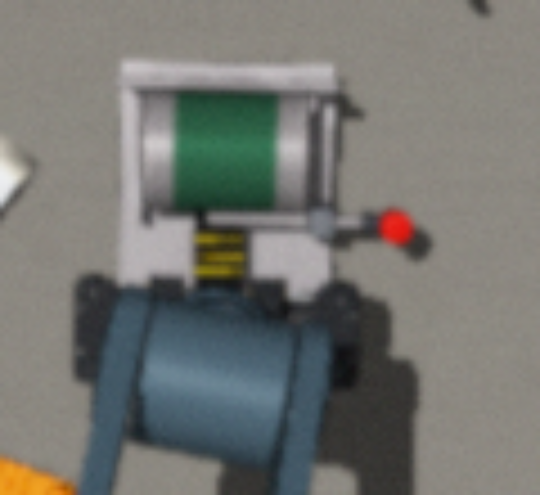

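The chock is flat and straight under the bolt, about 2 mm left of centre (221 against 225 in the top crop). I'll correct that while advancing.

```bash
python3 -m jog '[[[-0.002,-0.001,0],[0,0,0],20],[[-0.004,-0.002,0],[0,0,0],20],[[-0.005,-0.003,0],[0,0,0],20],[[-0.005,-0.003,0],[0,0,0],20]]'>/dev/null
python3 -c "
from h import *
print(gp())"
for i in 1 2 3; do python3 -m jog '[[[-0.001,0,0],[0,0,0],20],[[-0.001,0,0],[0,0,0],20]]' >/dev/null
python3 -c "
from h import *
print(gp())"; done
```

```text
(array([-108.5,   -0.8,   48.9]), array([ 0.02, -0.03,  0.06]), 'Fdeck', array([-0.67, -1.4 , -1.89]))
(array([-107.4,   -0.8,   48.9]), array([ 0.02, -0.04,  0.06]), 'Fdeck', array([ 0.06,  0.5 , -2.2 ]))
(array([-106.3,   -0.8,   48.9]), array([ 0.01, -0.05,  0.06]), 'Fdeck', array([ 0.05, -0.77, -0.99]))
(array([-105.1,   -0.8,   48.9]), array([ 0.01, -0.06,  0.06]), 'Fdeck', array([ 0.64,  0.31, -0.95]))
```

```bash

for i in 1 2 3; do python3 -m jog '[[[-0.001,0,0.0001],[0,0,0],20],[[-0.001,0,0.0001],[0,0,0],20]]' >/dev/null
python3 -c "
from h import *
print(gp())"; done
```

```text
(array([-104. ,   -0.8,   48.8]), array([ 0.01, -0.06,  0.06]), 'Fdeck', array([-0.87,  0.65, -0.66]))
(array([-103.2,   -0.8,   48.7]), array([ 0.01, -0.03,  0.06]), 'Fdeck', array([-1.52, -0.43, -1.73]))
(array([-103.3,   -0.7,   48.6]), array([0.02, 0.1 , 0.08]), 'Fdeck', array([-6.26, -0.51,  5.07]))
```

```bash

python3 -m jog '[[[-0.001,0,-0.0004],[0,0,0],20],[[-0.001,0,-0.0004],[0,0,0],20]]' >/dev/null
python3 -c "
from h import *
print(gp())"
```

```text
(array([-103.2,   -0.7,   48.7]), array([0.02, 0.22, 0.08]), 'Fdeck', array([-6.01,  0.64,  1.74]))
```

```bash

python3 -m jog '[[[-0.0015,0,-0.0003],[0,0,0],20],[[-0.0015,0,-0.0003],[0,0,0],20]]' >/dev/null
python3 -c "
from h import *
print(gp())"
python3 -m jog '[[[-0.0015,0,-0.0003],[0,0,0],20],[[-0.0015,0,-0.0003],[0,0,0],20]]' >/dev/null
python3 -c "
from h import *
print(gp())"
```

```text
(array([-103.1,   -0.6,   48.7]), array([0.03, 0.39, 0.08]), 'Fdeck', array([-7.23, -0.87,  4.04]))
(array([-103. ,   -0.6,   48.8]), array([0.04, 0.58, 0.09]), 'Fdeck', array([-7.95, -0.98,  5.37]))
```

```bash

python3 -m jog '[[[-0.0017,0,-0.0008],[0,-0.5,0],20],[[-0.0017,0,-0.0008],[0,-0.5,0],20]]' >/dev/null
python3 -c "
from h import *
print(gp())"
python3 -m jog '[[[-0.002,0,-0.0006],[0,-0.5,0],20],[[-0.002,0,-0.0006],[0,-0.5,0],20]]' >/dev/null
python3 -c "
from h import *
print(gp())"
```

```text
(array([-101.3,   -0.4,   49.1]), array([0.06, 0.22, 0.09]), 'Fdeck', array([-4.32, -0.58, -0.18]))
(array([-101.1,   -0.2,   48.7]), array([0.08, 0.1 , 0.11]), 'Fdeck', array([-9.58, -0.93,  3.3 ]))
```

```bash

python3 -m jog '[[[-0.0022,0,-0.0008],[0,-0.2,0],20],[[-0.0022,0,-0.0008],[0,-0.2,0],20]]' >/dev/null
python3 -c "
from h import *
print(gp())"
python3 -m jog '[[[-0.0024,0,-0.0006],[0,-0.2,0],20],[[-0.0024,0,-0.0006],[0,-0.2,0],20],[[-0.0024,0,-0.0006],[0,-0.2,0],20]]' >/dev/null
python3 -c "
from h import *
print(gp())"
```

```text
(array([-101.1,   -0.2,   48.7]), array([0.09, 0.23, 0.11]), 'Fdeck', array([-10.65,  -1.97,   3.93]))
(array([-1.011e+02, -1.000e-01,  4.860e+01]), array([0.1 , 0.39, 0.13]), 'Fdeck', array([-11.72,  -2.69,   7.2 ]))
```

```bash

python3 -m jog '[[[-0.0022,-0.0002,-0.0014],[0,-0.4,-0.1],20],[[-0.0022,-0.0002,-0.0014],[0,-0.4,-0.1],20],[[-0.0022,-0.0002,-0.0014],[0,-0.4,-0.1],20]]' >/dev/null
python3 -c "
from h import *
print(gp())"
python3 -m jog '[[[-0.0024,-0.0002,-0.0014],[0,-0.4,0],20],[[-0.0024,-0.0002,-0.0014],[0,-0.4,0],20],[[-0.0024,-0.0002,-0.0014],[0,-0.4,0],20]]' >/dev/null
python3 -c "
from h import *
print(gp())"
```

```text
(array([-100.9,   -0.3,   49. ]), array([0.12, 0.37, 0.23]), 'Fdeck', array([-9.42, -2.6 ,  3.24]))
(array([-100.8,   -0.3,   49.2]), array([0.14, 0.37, 0.23]), 'Fdeck', array([-10.43,  -2.17,   1.28]))
```

```bash

python3 -m jog '[[[-0.0028,-0.0002,-0.0016],[0,-0.3,-0.1],20],[[-0.0028,-0.0002,-0.0016],[0,-0.3,-0.1],20],[[-0.0028,-0.0002,-0.0016],[0,-0.3,-0.1],20],[[-0.0028,-0.0002,-0.0016],[0,-0.3,-0.1],20]]' >/dev/null
python3 -c "
from h import *
print(gp())"
python3 -m jog '[[[-0.0028,-0.0002,-0.0014],[0,-0.3,0],20],[[-0.0028,-0.0002,-0.0014],[0,-0.3,0],20],[[-0.0028,-0.0002,-0.0014],[0,-0.3,0],20],[[-0.0028,-0.0002,-0.0014],[0,-0.3,0],20]]' >/dev/null
python3 - <<'E'
from h import *
print(gp(),r.sense()['clock'])
s=r.read_camera('side');t=r.read_camera('top')
cv2.imwrite('pics/s7.png',cv2.resize(s[160:270,215:345],None,fx=4.5,fy=4.5))
cv2.imwrite('pics/t7.png',cv2.resize(t[150:260,220:340],None,fx=4.5,fy=4.5))
for n,im,b in(('side',s,(225,175,325,305)),('top',t,(160,150,330,255))):print([x[:2] for x in blobs(im,(60,80,30),(90,255,255),b)])
E
```

```text
(array([-100.7,   -0.4,   49.4]), array([0.16, 0.49, 0.33]), 'Fdeck', array([-9.91, -2.41, -0.39]))
(array([-100.7,   -0.5,   49.5]), array([0.19, 0.61, 0.33]), 'Fdeck', array([-10.53,  -2.15,   1.57])) 14.675
[(array([262. , 197.9]), [248, 190, 24, 25, 268])]
[(array([269.6, 183.1]), [259, 171, 22, 25, 545])]
```

View pics/s7.png

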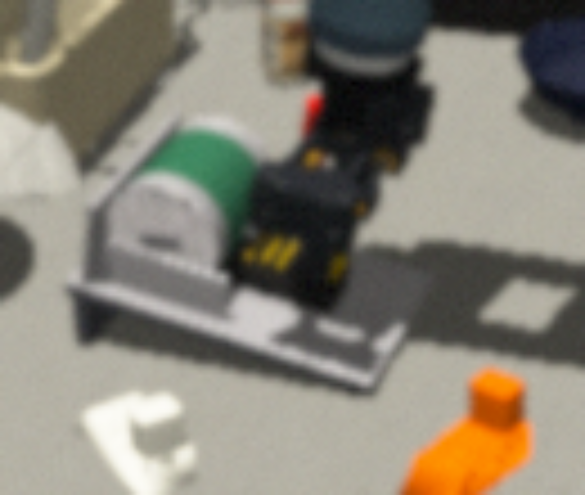

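View pics/t7.png

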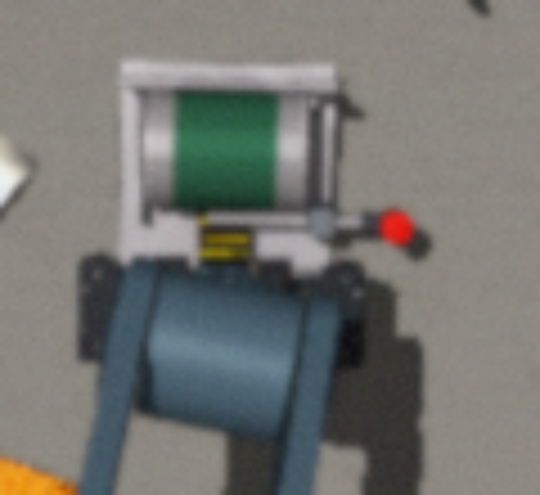

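The chock is central and the tin is against the back stop. One last, slightly firmer push, then release.

```bash

python3 -m jog '[[[-0.0034,0.0003,-0.0006],[0,-0.6,-0.2],20],[[-0.0034,0.0003,-0.0006],[0,-0.6,-0.2],20],[[-0.0034,0.0003,-0.0006],[0,-0.6,-0.2],20],[[-0.0034,0.0003,-0.0006],[0,-0.6,-0.2],20],[[-0.0034,0.0003,-0.0006],[0,-0.6,-0.2],20]]' >/dev/null
python3 -c "
from h import *
print(gp())"
python3 -m jog '[[[-0.0033,0.0002,-0.001],[0,-0.4,0],20],[[-0.0033,0.0002,-0.001],[0,-0.4,0],20],[[-0.0033,0.0002,-0.001],[0,-0.4,0],20],[[-0.0033,0.0002,-0.001],[0,-0.4,0],20]]' >/dev/null
python3 -c "
from h import *
print(gp())"
```

```text
(array([-100.8,   -0.2,   48.7]), array([0.21, 0.63, 0.55]), 'Fdeck', array([-16.85,  -4.41,   9.36]))
(array([-1.008e+02, -1.000e-01,  4.860e+01]), array([0.2 , 0.76, 0.56]), 'Fdeck', array([-16.5 ,  -4.14,   9.71]))
```

```bash

python3 -m jog '[[[-0.0024,-0.0004,-0.0018],[0,-0.4,0.2],20],[[-0.0024,-0.0004,-0.0018],[0,-0.4,0.2],20],[[-0.0024,-0.0004,-0.0018],[0,-0.4,0.2],20],[[-0.0024,-0.0004,-0.0018],[0,-0.4,0.2],20]]' >/dev/null
python3 -c "
from h import *
print(gp())"
python3 -m jog '[[[-0.0028,-0.0004,-0.0014],[0,-0.4,0.2],20],[[-0.0028,-0.0004,-0.0014],[0,-0.4,0.2],20],[[-0.0028,-0.0004,-0.0014],[0,-0.4,0.2],20],[[-0.0028,-0.0004,-0.0014],[0,-0.4,0.2],20]]' >/dev/null
python3 -c "
from h import *
print(gp())"
```

```text
(array([-100.6,   -0.3,   49.3]), array([0.22, 0.75, 0.38]), 'Fdeck', array([-10.19,  -1.21,   1.45]))
(array([-100.5,   -0.3,   49.4]), array([0.26, 0.81, 0.22]), 'Fdeck', array([-10.9 ,  -0.96,   1.23]))
```

```bash

python3 -m jog '[[[-0.0024,0,-0.0012],[0,0,0],50],[[-0.0012,0,-0.001],[0,0,0],70],[[-0.0005,0,-0.001],[0,0,0],70],[[0,0,-0.001],[0,0,0],70],[[0,0,-0.001],[0,0,0],70],[[0,0,-0.001],[0,0,0],70]]'
python3 -c "
from h import *
print(gp())"
python3 -m jog '[[[0,0,-0.03],[0,0,0],70],[[0,0,-0.08],[0,0,0],70],[[0,0,-0.12],[0,0,0],70],[[0,0,-0.12],[0,0,0],70],[[0,0,-0.12],[0,0,0],70]]'
python3 - <<'E'
from h import *
print(gp(),r.sense()['qpos'].round(2))
s=r.read_camera('side');t=r.read_camera('top')
cv2.imwrite('pics/s8.png',cv2.resize(s[160:270,215:345],None,fx=4.5,fy=4.5))
cv2.imwrite('pics/t8.png',cv2.resize(t[150:260,220:340],None,fx=4.5,fy=4.5))
for n,im,b in(('side',s,(225,175,325,305)),('top',t,(160,150,330,255))):print([x[:2] for x in blobs(im,(60,80,30),(90,255,255),b)])
E
```

```text
clock: 17.65
ee_pos: [494.9, 31.9, 219.3]
tool_rot: [0.08, 0.018, 0.997, 0.004]
wrist_force: [-0.6, -0.2, 0.7]
opening: 0.703
(array([-100.4,   -0.3,   50.4]), array([0.26, 0.79, 0.22]), 'Fdeck', array([-0.48, -0.25,  0.77]))
clock: 18.27
ee_pos: [475.4, 31.3, 337.1]
tool_rot: [0.08, 0.018, 0.997, 0.004]
wrist_force: [0.2, 0.1, -0.2]
opening: 0.706
(array([-99.3,  -0.8, 169.8]), array([0.27, 0.83, 0.22]), 'Fdeck', array([ 0.13,  0.12, -0.2 ])) [-0.2  -0.02  1.97  0.04  1.03 -1.75]
[(array([262.3, 198. ]), [248, 189, 25, 27, 273])]
[(array([269.6, 183. ]), [259, 171, 22, 25, 544])]
```

View pics/s8.png

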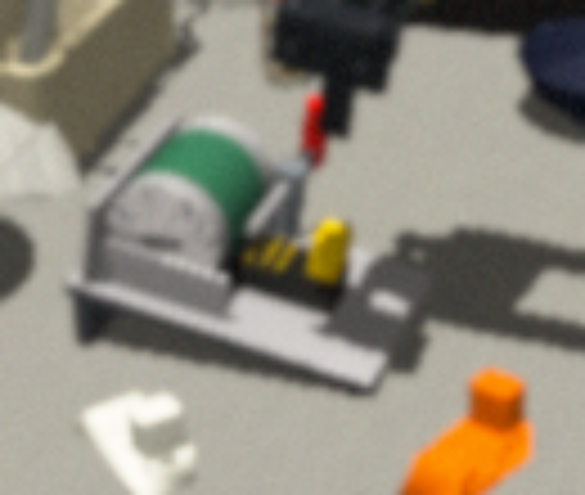

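View pics/t8.png

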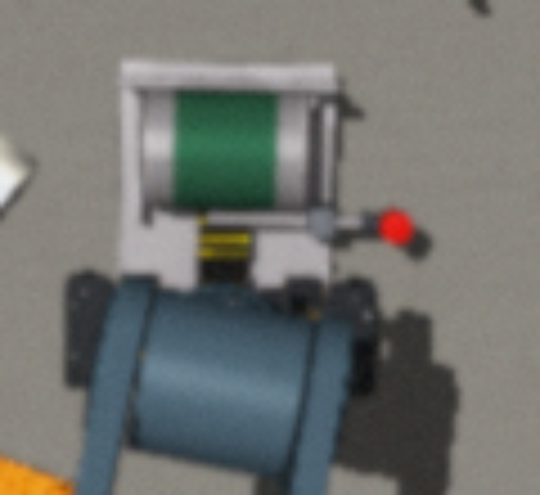

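```bash
python3 - <<'E'
from h import *
k=DO+DR.apply([-46.5,-110,70]);print('knob world',k, DR.inv().apply(np.array([564.54,-85.86,98.9])-DO))
s=cv2.imread('pics/s8.png');
print(deckplan(-46.5,-110,150,-90))
t=r.read_camera('top')
for lo in (((0,150,120),(6,255,255)),):print([x[:2] for x in blobs(t,*lo,(290,185,330,215))],proj('top',DO+DR.apply([-46.5,-110,84])))
E
```

```text
knob world [563.64769177 -79.20081538 102.08546858] [ -45.90162112 -116.64023333   66.70797815]
(array([-0.0509, -0.1088,  0.0175]), array([-0.53, -0.98, 90.21]))
[(array([307.7, 200.1]), [304, 197, 8, 7, 44])] [[305.54302067 200.45485833]]
```

```bash
python3 -m jog '[[[0,0,0],[0,0,9],100],[[-0.01,-0.02,0],[0,0,18],100],[[-0.02,-0.04,0],[0,0,28],100],[[-0.03,-0.06,0],[0,0,38],100],[[-0.04,-0.08,0],[0,0,48],100],[[-0.05,-0.1,0.01],[-0.3,-0.6,58],100],[[-0.051,-0.112,0.0175],[-0.4,-0.8,68],100],[[-0.051,-0.112,0.0175],[-0.5,-1,78],100],[[-0.051,-0.112,0.0175],[-0.5,-1,88],100],[[-0.051,-0.112,0.0175],[-0.5,-1,90.2],100],[[-0.051,-0.112,0.0175],[-0.5,-1,90.2],100]]' 40
python3 - <<'E'
from h import *
print(gp(),deckplan(-46.5,-113,73,-90))
s=r.read_camera('side');t=r.read_camera('top')
cv2.imwrite('pics/s9.png',cv2.resize(s[130:240,235:345],None,fx=5,fy=5))
E
```

```text
clock: 19.8
ee_pos: [524.0, -82.3, 324.2]
tool_rot: [0.059, 0.719, 0.69, 0.062]
wrist_force: [0.1, 0.0, 0.3]
opening: 0.996
(array([ -47.2, -113.1,  148.6]), array([ -0.1 ,   0.13, -89.98]), 'Fdeck', array([0.19, 0.03, 0.29])) (array([0.0001, 0.0005, 0.0756]), array([-0.14, -0.02,  0.02]))
```

View pics/s9.png

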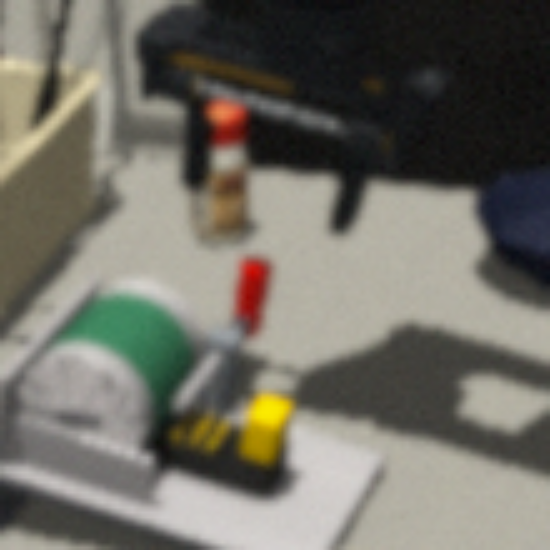

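The fingers are above the knob with the jaws along the slope, and the chock is undisturbed. The spice jar is farther behind, at about (225,170) in the crop. Descending.

```bash
python3 -m jog '[[[0,0.0005,0.03],[0,0,0],100],[[0,0.0005,0.055],[0,0,0],100],[[0,0.0005,0.07],[0,0,0],100],[[0,0.0005,0.0755],[0,0,0],100],[[0,0.0005,0.0755],[0,0,0],100]]' 
python3 - <<'E'
from h import *
print(gp())
s=r.read_camera('side')
cv2.imwrite('pics/s10.png',cv2.resize(s[130:240,235:345],None,fx=5,fy=5))
E
```

```text
clock: 20.52
ee_pos: [537.7, -82.4, 250.5]
tool_rot: [0.06, 0.718, 0.69, 0.062]
wrist_force: [-0.2, -0.9, -0.1]
opening: 1.001
(array([ -46.4, -113.2,   73.6]), array([-8.000e-02,  8.000e-02, -8.993e+01]), 'Fdeck', array([-0.18, -0.93, -0.02]))
```

View pics/s10.png

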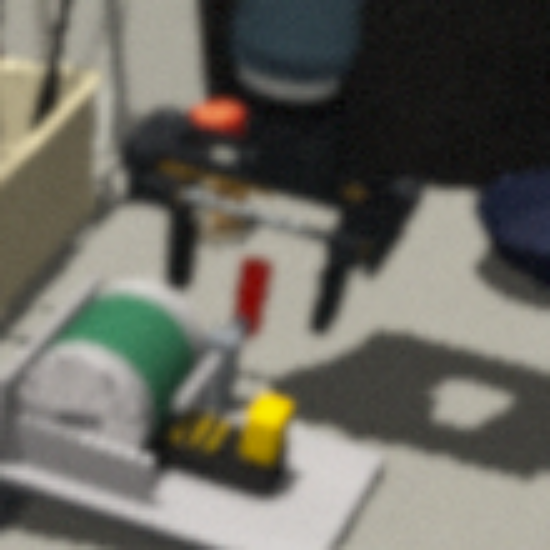

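```bash
python3 - <<'E'
from h import *
f=lambda x,y,z:((proj('side',DO+DR.apply([x,y,z]))[0]-[235,130])*5).round()
for p in[(-46.5,-113,54.6),(-46.5,-113,84),(-46.5,-113,57),(-46.5,-100,84),(-46.5,-110,84),(-46.5+50,-113,54.6),(-46.5-50,-113,54.6)]:print(p,f(*p))
s=r.read_camera('side')
print([x[:2] for x in blobs(s,(0,150,90),(6,255,255),(278,175,295,200))])
E
```

```text
(-46.5, -113, 54.6) [247. 303.]
(-46.5, -113, 84) [254. 264.]
(-46.5, -113, 57) [248. 300.]
(-46.5, -100, 84) [247. 273.]
(-46.5, -110, 84) [252. 266.]
(3.5, -113, 54.6) [177. 281.]
(-96.5, -113, 54.6) [318. 325.]
[(array([285. , 187.8]), [283, 182, 5, 13, 46])]
```

The knob top, at (256,258) in the crop, matches the prediction for y = -113. The grasp is aligned, so closing.

```bash
python3 -m jog '[[[0,0,0],[0,0,0],40],[[0,0,0],[0,0,0],12],[[0,0,0],[0,0,0],12],[[0,0,0],[0,0,0],12],[[0,0,0],[0,0,0],12],[[0,0,0],[0,0,0],12],[[0,0,0],[0,0,0],12],[[0,0,0],[0,0,0],12]]' 35
python3 -c "
from h import *
print(gp(),deckplan(-46.5,-225,73.6,-90))"
```

```text
clock: 21.62
ee_pos: [538.4, -82.5, 251.3]
tool_rot: [0.061, 0.718, 0.69, 0.063]
wrist_force: [4.9, 0.3, -3.6]
opening: 0.236
(array([ -45.1, -113.4,   74.4]), array([ 3.000e-02, -9.000e-02, -8.994e+01]), 'Fdeck', array([ 4.19,  0.5 , -4.38])) (array([-0.1117, -0.0013,  0.0008]), array([0.08, 0.04, 0.06]))
```

```bash
python3 -m jog '[[[-0.004,0,0],[0,0,0],12],[[-0.012,0,0],[0,0,0],12],[[-0.02,0,0],[0,0,0],12],[[-0.03,0,0],[0,0,0],12],[[-0.04,0,0],[0,0,0],12],[[-0.05,0,0],[0,0,0],12],[[-0.05,0,0],[0,0,0],12]]'
python3 - <<'E'
from h import *
print(gp())
s=r.read_camera('side');t=r.read_camera('top')
cv2.imwrite('pics/s11.png',cv2.resize(s[130:240,235:345],None,fx=5,fy=5))
for n,im,b in(('side',s,(225,175,325,305)),('top',t,(160,150,330,255))):print([x[:2] for x in blobs(im,(60,80,30),(90,255,255),b)])
E
```

```text
clock: 22.5
ee_pos: [536.5, -134.0, 251.3]
tool_rot: [0.062, 0.719, 0.69, 0.063]
wrist_force: [0.7, -3.1, 1.1]
opening: 0.236
(array([ -44.8, -165.2,   74.6]), array([-3.000e-02, -2.100e-01, -8.999e+01]), 'Fdeck', array([ 0.98, -3.08,  0.99]))
[(array([262.5, 198.3]), [248, 190, 25, 24, 283])]
[(array([269.6, 183.3]), [259, 171, 22, 26, 555])]
```

View pics/s11.png

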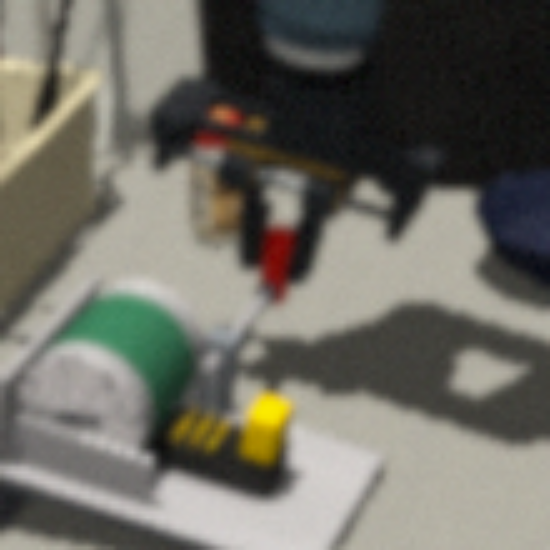

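The bolt is following, the tin and chock are steady, and the jar is clear behind the hand. Continuing.

```bash
python3 -m jog '[[[-0.006,0,0],[0,0,0],12],[[-0.015,0,0],[0,0,0],12],[[-0.025,0,0],[0,0,0],12],[[-0.035,0,0],[0,0,0],12],[[-0.045,0,0],[0,0,0],12],[[-0.053,0,0],[0,0,0],12],[[-0.053,0,0],[0,0,0],12]]'
python3 - <<'E'
from h import *
print(gp())
s=r.read_camera('side');t=r.read_camera('top')
cv2.imwrite('pics/s12.png',cv2.resize(s[130:240,235:345],None,fx=5,fy=5))
for n,im,b in(('side',s,(225,175,325,305)),('top',t,(160,150,330,255))):print([x[:2] for x in blobs(im,(60,80,30),(90,255,255),b)])
E
```

```text
clock: 23.48
ee_pos: [534.5, -186.0, 251.2]
tool_rot: [0.061, 0.719, 0.69, 0.064]
wrist_force: [2.1, 9.3, 8.1]
opening: 0.235
(array([ -44.6, -216.8,   75. ]), array([ 1.100e-01, -7.000e-02, -9.001e+01]), 'Fdeck', array([3.06, 9.44, 7.62]))
[(array([262.5, 198.3]), [247, 189, 26, 26, 287])]
[(array([269.6, 183.3]), [259, 171, 22, 26, 556])]
```

View pics/s12.png

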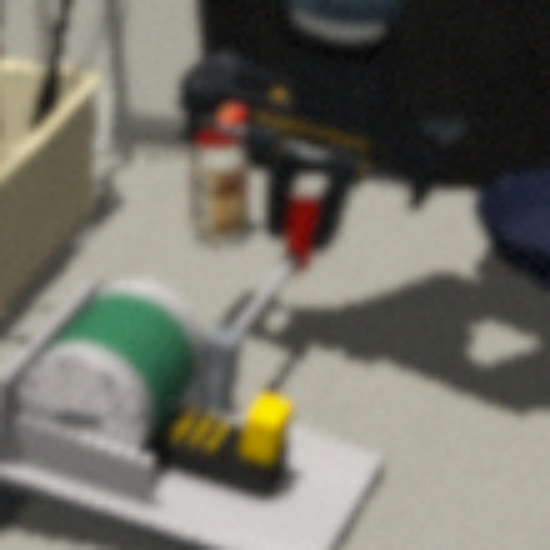

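```bash
python3 -m jog '[[[0,0,0],[0,0,0],60],[[0,0,0],[0,0,0],70],[[0,0,0],[0,0,0],70],[[0,0,0],[0,0,0],70],[[0,0,-0.03],[0,0,0],70],[[0,0,-0.08],[0,0,0],70],[[0,0,-0.13],[0,0,0],70],[[0,0,-0.18],[0,0,0],70],[[0,0,-0.18],[0,0,0],70],[[0,0,-0.18],[0,0,0],70],[[0,0,-0.18],[0,0,0],70]]'
python3 - <<'E'
from h import *
print(gp())
s=r.read_camera('side');t=r.read_camera('top')
cv2.imwrite('pics/s13.png',cv2.resize(s[130:240,235:345],None,fx=5,fy=5))
cv2.imwrite('pics/t13.png',cv2.resize(t[130:260,140:410],None,fx=2.9,fy=2.9))
for n,im,b in(('side',s,(225,175,325,305)),('top',t,(160,150,330,255))):
  print([x[:2] for x in blobs(im,(60,80,30),(90,255,255),b)],[x[:2] for x in blobs(im,(0,150,90),(6,255,255),(275,165,345,215))],)
E
```

```text
clock: 24.95
ee_pos: [502.6, -185.7, 426.5]
tool_rot: [0.059, 0.719, 0.69, 0.063]
wrist_force: [0.5, 0.6, -0.1]
opening: 0.701
(array([ -46. , -216.3,  253.1]), array([ 2.0e-02,  1.1e-01, -9.0e+01]), 'Fdeck', array([ 0.46,  0.67, -0.16]))
[(array([262.6, 198.4]), [248, 190, 25, 25, 284])] [(array([295.2, 174.4]), [293, 169, 6, 13, 54])]
[(array([269.6, 183.3]), [259, 171, 22, 26, 552])] [(array([340.2, 200.8]), [338, 198, 5, 7, 31])]
```

View pics/s13.png

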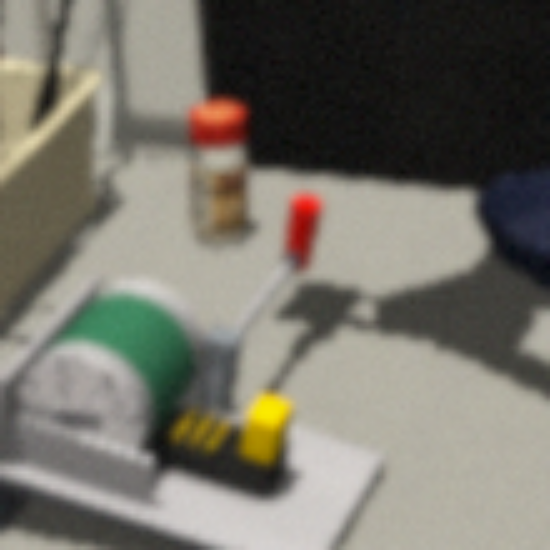

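View pics/t13.png

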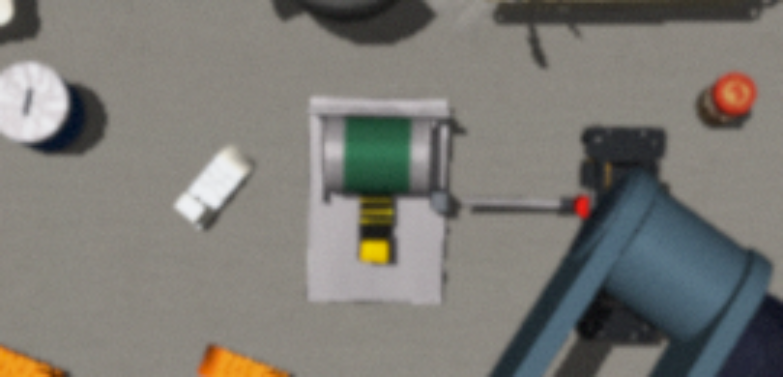

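The bolt is drawn, with the knob at (340,201) in the top image. The tin and chock are where I left them, the chock is straight and central, and both the jar and the spare tin are standing. Handing in.

```bash
python3 -c "
from station import r
print(r.hand_in(), r.sense()['clock'])"
```

```text
the job is handed in; nothing more can be done
the job is handed in; nothing more can be done
```

I wedged the chock under the green tin, let go of it, then drew the bolt about 103 mm and handed the job in at about 25 s of the 72 s allowed. No verdict was reported.

**Last checks:**
- **Tin:** in the pictures it has not moved more than the roughly 2 mm of play, and it stayed put once the bolt was out.
- **Chock:** it lies flat, straight and central to within a few mm.
- **Other objects:** the spare tin, the spice jar and the look-alikes stand as they were.
- **Robot:** the hand is clear of everything.

**What disagreed or went unmeasured:**
- **Push force:** I held about 10–12 N along the slope. One correction briefly reached about 17 N, with some 10 N of unwanted downward lean. I took it back to about 11 N before letting go.
- **Squeeze on the tin:** the force between chock and tin could not be measured directly. From the wrist readings I estimate it at 5–8 N, between the 4 N needed and the 25 N limit.
- **Knob position:** the camera fix across the slope differed from the stated position by about 6 mm. I aimed between the two and the grip held.

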